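# Put the dried measuring spoons and the peeler back into their fitted drawer insert

### The job

The three measuring spoons and the peeler have dried on the mat: put each back into its own fitted pocket in the wooden drawer insert, every spoon in the keyhole of its size with the bowl in the round end, and the peeler in the long pocket with its blade in the slim end. Each must lie flat, fully down in its pocket, and be let go; leave the lemon on the mat where it lies.

Things in the scene. Friction and masses are not known exactly. Their poses are not given: they have to be found in the camera images.
- spoon_large_grip (a point): Grip point of the largest measuring spoon (pale grey, 118 mm long; round bowl 46 mm wide, 22 mm high; straight handle 12 mm wide, about 9 mm high here): on the handle's middle, 6 mm above what the spoon lies on. +y runs along the spoon to the bowl, z up. Handle ends 39 mm towards -y; bowl reaches from 34 to 79 mm towards +y. Grip across the handle with the fingertips almost on the surface.
- spoon_medium_grip (a point): Grip point of the middle-sized measuring spoon (pale grey, 101 mm long; round bowl 36 mm wide, 17 mm high; straight handle 12 mm wide, about 7 mm high here): on the handle's middle, 5 mm above what the spoon lies on. +y runs along the spoon to the bowl, z up. Handle ends 33 mm towards -y; bowl reaches from 31 to 67 mm towards +y. Grip across the handle with the fingertips almost on the surface.
- spoon_small_grip (a point): Grip point of the smallest measuring spoon (pale grey, 86 mm long; round bowl 29 mm wide, 14 mm high; straight handle 12 mm wide, about 6 mm high here): on the handle's middle, 5 mm above what the spoon lies on. +y runs along the spoon to the bowl, z up. Handle ends 28 mm towards -y; bowl reaches from 29 to 58 mm towards +y. Grip across the handle with the fingertips almost on the surface.
- peeler_grip (a point): Grip point of the vegetable peeler (170 mm long: white handle 105 mm long, 25 mm wide, 17 mm high, then a slim steel blade): inside the handle, 9 mm above what the peeler lies on. +x runs along the peeler to the blade, z up. The handle's blunt end is 67 mm towards -x, the blade's tip 103 mm towards +x. Grip across the handle (along y).
- nest_large: Pale wood block for the largest spoon, 62 mm wide, 15 mm high, with a keyhole pocket 11 mm deep over a 4 mm floor. Origin: at its underside, straight below the spoon's grip point once home; x along the pocket, +x to the round bowl end. Round part 55 mm across, centred 56 mm towards +x; handle channel 21 mm wide, ending 44 mm towards -x.
- nest_medium: Pale wood block for the middle-sized spoon, 62 mm wide, 15 mm high, with a keyhole pocket 11 mm deep over a 4 mm floor. Origin: at its underside, straight below the spoon's grip point once home; x along the pocket, +x to the round bowl end. Round part 45 mm across, centred 49 mm towards +x; handle channel 21 mm wide, ending 38 mm towards -x.
- nest_small: Pale wood block for the smallest spoon, 62 mm wide, 15 mm high, with a keyhole pocket 11 mm deep over a 4 mm floor. Origin: at its underside, straight below the spoon's grip point once home; x along the pocket, +x to the round bowl end. Round part 38 mm across, centred 43.5 mm towards +x; handle channel 21 mm wide, ending 33 mm towards -x.
- nest_peeler: Pale wood block for the peeler, 62 mm wide, 15 mm high, with a long pocket 11 mm deep over a 4 mm floor. Origin: at its underside, straight below the peeler's grip point once home; x along the pocket, +x to the slim blade end. Handle part 34 mm wide, ending 73 mm towards -x; from 56 mm towards +x the pocket is 25 mm wide; it ends 109 mm out.
- insert_tray: Brown wooden drawer tray, 212 x 264 mm, walls 21 mm high, holding the four blocks (each 196 mm long) side by side in changing order, 3 mm above the worktop. A finger groove 40 mm wide and as deep as the pockets crosses all four blocks through their origins, so that fingers can go down beside each thing. Origin: underside, below the groove's middle; x along the blocks.
- lemon_mid (a point): Middle of a loose lemon (72 x 57 x 58 mm) among the spoons and the peeler on the dark drying mat (4 mm thick, rim 7 mm). Not part of the job; it must stay where it lies. At the far end of the mat stand a mug (89 mm high) and a glass (92 mm high).
Not all that is in view belongs to the job. What is shaped like the part that bears spoon_medium_grip but purple or red is not meant.

How it is judged (in metres and radians):
At the end, for the whole second after the job is handed in: Each spoon and the peeler lies at rest in the pocket made for it: its grip point within 10 mm (seen from above) of its block's origin, its length within 0.15 rad of the pocket's, lying flat within 0.12 rad, and down on the pocket's floor within 4 mm (horizontal distance between spoon_large_grip and nest_large below 0.01 m and z of spoon_large_grip in the frame of nest_large between 0.006 and 0.014 m and angle between the y axis of spoon_large_grip and the x axis of nest_large, either way round below 0.15 rad and angle between each of spoon_large_grip, spoon_medium_grip, spoon_small_grip, peeler_grip's own z axis and vertical below 0.12 rad and linear speed of each of spoon_large, spoon_medium, spoon_small, peeler below 0.02 m/s and horizontal distance between spoon_medium_grip and nest_medium below 0.01 m and z of spoon_medium_grip in the frame of nest_medium between 0.005 and 0.013 m and angle between the y axis of spoon_medium_grip and the x axis of nest_medium, either way round below 0.15 rad and horizontal distance between spoon_small_grip and nest_small below 0.01 m and z of spoon_small_grip in the frame of nest_small between 0.005 and 0.013 m and angle between the y axis of spoon_small_grip and the x axis of nest_small, either way round below 0.15 rad and horizontal distance between peeler_grip and nest_peeler below 0.01 m and z of peeler_grip in the frame of nest_peeler between 0.009 and 0.017 m and angle between the x axis of peeler_grip and the x axis of nest_peeler, either way round below 0.15 rad); the robot touches nothing.
It fails at once if the lemon is knocked more than 40 mm from where it lay (distance of lemon_mid from where it was at the start of the episode above 0.04 m).
It also fails if it takes over 109 s, if anything falls off the work surface, if the arm or the gripper's body presses on something with over 40 N, if the wrist force passes 120 N, or if a joint passes its speed limit or range.

### The arm

A 6-joint arm with a two-finger parallel gripper is mounted at the origin on a cart in front of the work surface, level with it; the furniture and walls round the work are solid. World frame = base frame: x ahead of the robot, y to its left, z up, the work surface at z = 0. Lengths are in mm, angles in rad, forces in N, time in s.
With the tool pointing down it reaches from about 300 to 950 mm from the base axis. Payload 3.1 kg.
Tool frame: the origin (TCP) lies on the centre line of the jaws, within the pads' length; the fingertips stand bot.tip_extent ahead of it and the grasp point (between the pads) lies 2 mm behind it (bot.tip_extent is the distance from the TCP to the fingertips, in mm); z points along the fingers, y is the line along which they close (so a half turn about z gives the same grasp; the last joint's range is limited). The gripper opens to 85 mm and grips with 20 to 120 N. Pads are 22 mm wide; open, the fingers measure 114 mm over their backs; the gripper's body (76 mm by 85 mm) begins 54 mm behind the grasp point. The pads swing forward as they close: fully open they stand 13 mm farther back than shut.
Start: joints at [-1.353, 0.308, 1.634, -0, 1.2, -0.07], TCP at [177.375, -599.308, 248.272] pointing down, gripper open.
Joint ranges: [-3.06, 3.06], [-0.79, 1.96], [0.05, 2.63], [-1.19, 4.34], [0.05, 2.64], [-2.94, 2.94]. Speed limits (rad/s): [2.79, 2.79, 3.14, 3.14, 3.14, 3.14].

### API

Orientations are given as [roll, pitch, yaw] about the fixed x, y, z axes, in that order (R = Rz(yaw) Ry(pitch) Rx(roll)).
In Python, from rig import monitor, vision, bot gives the robot as it stands.
- The arm moves only by the tool apply_moves, never from a script. Its argument "plan" is a list of rows, each a list of 3 entries, a list of its own where there are three numbers: the opening in per cent of the stroke, from 0 (shut) to 100 (fully open), then the shift along the tool's x, y, z scaled (see below), then the turn about the tool's z scaled (see below). A call has 1 to 20 rows; each row is the pose to reach, as a shift and turn from the pose commanded when the call began, along the tool's axes at that moment; what a row does not reach only later rows make up. The controller multiplies each number of a shift by 1 m and each number of a turn by 30 degrees. A row lasts 1/10 s, in which the tool goes at most 50 mm and 8.59 degrees, less where a joint would pass 70% of its speed; a pose out of reach is approached as far as the arm can. A call with a number of a shift or a turn outside -1 to 1 is refused whole. A call with a gripper value outside its range is refused whole. The fingers move at their own pace and stop on an object; "force" is the grip in N (left out, the last holds). Time passes only in rows, so rows that repeat a pose let the fingers close. It gives the time, the measured TCP pose, the force, the opening and the grip force at its end, in the units of the state.
- monitor.read_state(): the state, without advancing time (a new reading comes with each control period).
- vision.camera(name): name is "scene" or "top" or "wrist"; returns a dict with "image" (384x512x3 uint8, red, green, blue), "intrinsics" (3x3 intrinsics, pixels), "T" (4x4, takes a point from camera to world coordinates). Camera axes: x right, y up, looking along -z (the intrinsics and any distortion apply to the point x, -y, -z); pixel columns grow to the right and rows downward; lengths in mm; the calibration is good to about 2 mm. A picture is of the moment at which its call begins. There is no depth.
- bot.sign_off(): hands the job in; it is judged then, once.
The state is a dict: "t": time; "q": joint angles; "dq": joint speeds; "effort": joint torques, N m; "eef_pos": TCP position; "orientation": TCP orientation; "force": force on the tool from outside, world axes, zero at the start; "ft_torque": the same for the moment, N m; "width": finger opening in mm; "finger_force": force on a finger pad.
Only numpy, scipy, OpenCV 4.12 (cv2) and the standard library are available. Lean on these libraries where they do the work, as an engineer would, in place of code of your own. Each camera call takes 0.05 s, during which the arm holds its last target. There are 200 camera calls.

## Working session

There is one attempt and no reset: what is moved stays moved. The work goes in short steps, Python scripts to look and compute and a tool call to move; the robot and the scene stay as the last step left them, time stands still between calls to the robot, and variables do not carry over. Pictures are saved under pics/ and viewed, at most 14 in all, crops included, and the job is handed in when it is done.

Besides the shell and the picture viewer there is one more tool, called after "Request:" as name(argument=value, ...) on one line, values as JSON. apply_moves: Moves the arm, as the interface text tells. Shifts and turns lie within -1 to 1; 1 stands for 1 m of shift or 30 degrees of turn. Its arguments: {"type":"object","properties":{"plan":{"type":"array"},"force":{"type":"number"}},"required":["plan"]}

```bash
mkdir -p pics; ls; cat > h.py <<'E'
import numpy as np, cv2
from rig import monitor, vision, bot
def snap(name,fn):
    c=vision.camera(name); cv2.imwrite('pics/'+fn+'.png',cv2.cvtColor(c['image'],cv2.COLOR_RGB2BGR))
    np.savez('pics/'+fn+'.npz',K=c['intrinsics'],T=c['T'],im=c['image']); return c
def load(fn): return dict(np.load('pics/'+fn+'.npz'))
def ray(d,u,v):
    K=d['K'];T=d['T'];p=np.array([(u-K[0,2])/K[0,0],-(v-K[1,2])/K[1,1],-1.])
    return T[:3,3],T[:3,:3]@p
def pt(d,u,v,z):
    o,r=ray(d,u,v); return o+r*(z-o[2])/r[2]
def proj(d,P):
    T=d['T'];p=T[:3,:3].T@(np.asarray(P,float)-T[:3,3]);K=d['K']
    return np.array([K[0,2]+K[0,0]*p[0]/-p[2],K[1,2]+K[1,1]*p[1]/p[2]])
def tri(obs):
    A=np.zeros((3,3));b=np.zeros(3)
    for d,u,v in obs:
        o,r=ray(d,u,v);r=r/np.linalg.norm(r);M=np.eye(3)-np.outer(r,r);A+=M;b+=M@o
    return np.linalg.solve(A,b)
E
python3 - <<'E'
from h import *
for n in ('top','scene','wrist'):
    c=snap(n,n+'0'); print(n,c['intrinsics'].tolist(),c['T'].round(3).tolist(),[k for k in c])
print(monitor.read_state(),bot.tip_extent)
a=[cv2.imread(f'pics/{n}0.png') for n in('top','scene')]
E
```

```text
pics
top [[462.8740513774083, 0.0, 250.8491718121126], [0.0, 462.8740513774083, 201.89498701713148], [0.0, 0.0, 1.0]] [[-0.01, 0.993, -0.116, 307.555], [-1.0, -0.011, -0.009, -169.742], [-0.011, 0.115, 0.993, 1336.031], [0.0, 0.0, 0.0, 1.0]] ['image', 'intrinsics', 'T']
scene [[398.9144391807885, 0.0, 249.94924299732287], [0.0, 398.9144391807885, 192.19288598722483], [0.0, 0.0, 1.0]] [[-0.895, 0.336, -0.293, 2.628], [-0.446, -0.667, 0.598, 681.525], [0.005, 0.666, 0.746, 1140.481], [0.0, 0.0, 0.0, 1.0]] ['image', 'intrinsics', 'T']
wrist [[289.56886238943963, 0.0, 255.1800665649713], [0.0, 289.56886238943963, 196.18465477958281], [0.0, 0.0, 1.0]] [[0.284, 0.921, 0.268, 244.957], [-0.959, 0.273, 0.076, -578.895], [-0.003, -0.278, 0.961, 373.329], [0.0, 0.0, 0.0, 1.0]] ['image', 'intrinsics', 'T']
{'t': 0.15, 'q': array([-1.35270688e+00,  3.08803385e-01,  1.63486045e+00, -1.47768797e-05,
        1.19972587e+00, -6.97276296e-02]), 'dq': array([-0.00261755, -0.00156249, -0.0050724 ,  0.00134106, -0.00080577,
        0.00152806]), 'effort': array([-1.61109006e-04, -4.15802550e+01, -2.77147275e+01, -1.40202433e-04,
        6.10384159e-03,  6.85465125e-06]), 'eef_pos': array([ 177.23436731, -598.71258532,  247.32794239]), 'orientation': array([-3.13979901e+00, -1.11474338e-04,  2.87822348e-01]), 'force': array([0.13995366, 0.01249577, 1.0856405 ]), 'ft_torque': array([-0.01127186, -0.01930469,  0.02716538]), 'finger_force': 0.0, 'width': 84.9850754284726} 17.0
```

View pics/top0.png

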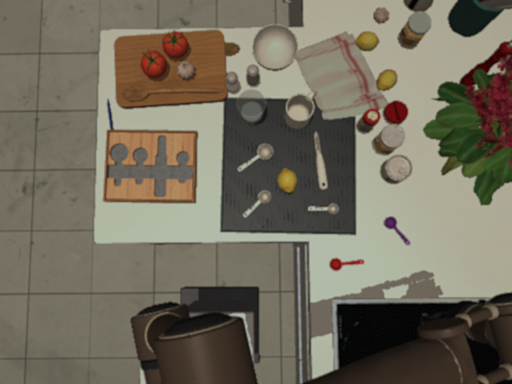

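View pics/scene0.png

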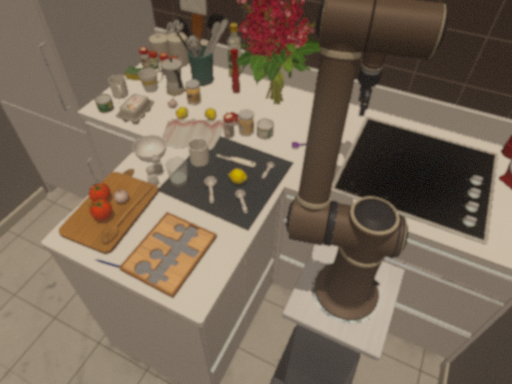

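```bash
python3 - <<'E'
from h import *
d=load('top0');im=cv2.imread('pics/top0.png')
cv2.imwrite('pics/topc.png',cv2.resize(im[85:245,95:365],(800,474),interpolation=cv2.INTER_CUBIC))
for u,v in [(265,152),(264,198),(335,209),(320,160),(287,180),(105,130),(197,130),(197,202),(105,202),(222,98),(355,234),(252,105),(299,110)]: print(u,v,pt(d,u,v,10).round(0))
E
```

```text
265 152 [ 608. -200.   10.]
264 198 [ 473. -195.   10.]
335 209 [ 439. -399.   10.]
320 160 [ 582. -360.   10.]
287 180 [ 524. -263.   10.]
105 130 [680. 270.  10.]
197 130 [676.  -1.  10.]
197 202 [463.  -2.  10.]
105 202 [466. 265.  10.]
222 98 [773. -75.  10.]
355 234 [ 366. -454.   10.]
252 105 [ 750. -164.   10.]
299 110 [ 733. -302.   10.]
```

View pics/topc.png

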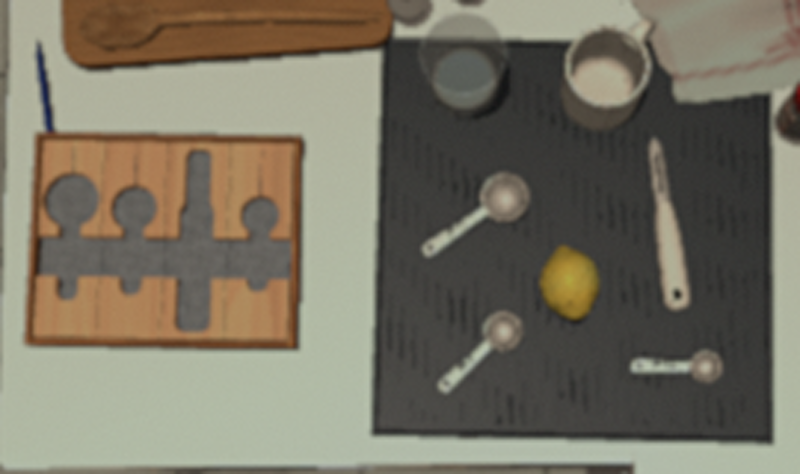

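```bash
cat >> h.py <<'E'
def mv(cur,tgt):
    """cur,tgt: x,y,z,yaw -> tool shift, turn units"""
    c,s=np.cos(cur[3]),np.sin(cur[3]); d=np.subtract(tgt[:3],cur[:3])/1000
    return [round(v,4) for v in (c*d[0]+s*d[1], s*d[0]-c*d[1], -d[2])], round(float(-np.degrees(tgt[3]-cur[3])/30),4)
E
python3 -c "
from h import *
print(mv([177.375,-599.308,248.272,.288],[500,-270,250,0]))"
```

```text
([np.float64(0.4029), np.float64(-0.2241), np.float64(-0.0017)], 0.55)
```

Request:
apply_moves(plan=[[100,[0.403,-0.224,-0.002],0.55],[100,[0.403,-0.224,-0.002],0.55],[100,[0.403,-0.224,-0.002],0.55],[100,[0.403,-0.224,-0.002],0.55],[100,[0.403,-0.224,-0.002],0.55],[60,[0.403,-0.224,-0.002],0.55],[60,[0.403,-0.224,-0.002],0.55],[40,[0.403,-0.224,-0.002],0.55],[40,[0.403,-0.224,-0.002],0.55],[40,[0.403,-0.224,-0.002],0.55],[40,[0.403,-0.224,-0.002],0.55],[40,[0.403,-0.224,-0.002],0.55],[40,[0.403,-0.224,-0.002],0.55],[40,[0.403,-0.224,-0.002],0.55]], force=40)

```text
t: 1.55
eef_pos: [499.1, -271.5, 250.2]
orientation: [3.141, 0.0, -0.003]
force: [0.2, 0.4, -0.5]
width: 34.1
finger_force: 0.0
```

```bash
python3 - <<'E'
from h import *
c=snap('wrist','w1'); s=monitor.read_state(); print(s['t'],s['eef_pos'],s['orientation'],s['width'],bot.tip_extent); print(c['T'].round(3).tolist())
cv2.imwrite('pics/w1b.png',cv2.resize(cv2.imread('pics/w1.png'),(800,600),interpolation=cv2.INTER_CUBIC))
E
```

```text
1.6 [ 499.25956618 -271.38475853  250.24334571] [ 3.14147804e+00  2.67631955e-04 -2.56076766e-03] 34.27913833219131 17.0
[[-0.003, 0.96, 0.279, 569.778], [-1.0, -0.003, -0.002, -271.743], [-0.001, -0.279, 0.96, 376.318], [0.0, 0.0, 0.0, 1.0]]
```

View pics/w1b.png

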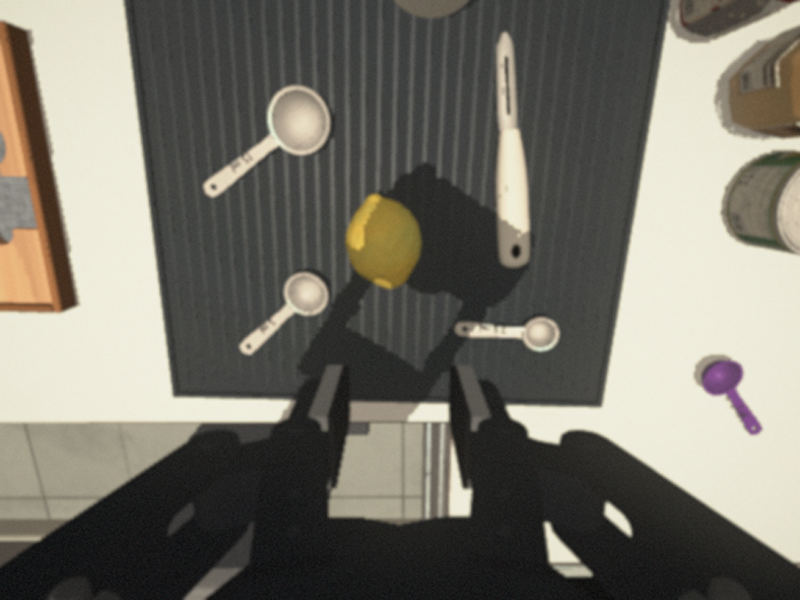

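```bash
cat > seg.py <<'E'
from h import *
def blobs(fn,box,thr,amin):
    d=load(fn);im=d['im'];g=im.astype(int);m=((g.min(2)>thr)&(g.max(2)-g.min(2)<70)).astype(np.uint8)
    M=np.zeros_like(m);u0,v0,u1,v1=box;M[v0:v1,u0:u1]=m[v0:v1,u0:u1]
    n,l,st,c=cv2.connectedComponentsWithStats(M);out=[]
    for i in range(1,n):
        if st[i,4]<amin: continue
        vv,uu=np.nonzero(l==i);P=np.c_[uu,vv].astype(float);mu=P.mean(0)
        w,V=np.linalg.eigh(np.cov((P-mu).T));a=V[:,1];t=(P-mu)@a;b=(P-mu)@V[:,0]
        out.append((st[i,4],mu,a,t.min(),t.max(),P))
    return d,out
E
python3 - <<'E'
from seg import *
for fn,box,thr,am in(('w1',(90,0,400,232),100,60),('top0',(225,128,352,230),105,15)):
    d,o=blobs(fn,box,thr,am)
    for a,mu,ax,t0,t1,P in o:
        print(fn,a,mu.round(1),(mu+ax*t0).round(1),(mu+ax*t1).round(1),pt(d,*(mu+ax*t0),12).round(0),pt(d,*(mu+ax*t1),12).round(0))
E
```

```text
w1 2219 [326.4 102.9] [322.1  20. ] [329.8 169.1] [ 668. -346.   12.] [ 500. -366.   12.]
w1 2085 [179.1  85.4] [206.1  63.4] [131.8 124. ] [ 624. -215.   12.] [ 556. -121.   12.]
w1 1435 [ 95.8 180.8] [89.8 85. ] [ 99.  231.6] [601. -76.  12.] [414. -59.  12.]
w1 355 [395.8 210. ] [399.3 170. ] [393.9 231.4] [ 498. -455.   12.] [ 414. -459.   12.]
w1 1047 [185.4 196.8] [205.1 178.9] [154.2 225.2] [ 487. -207.   12.] [ 424. -135.   12.]
w1 756 [332.1 212.8] [357.9 214.4] [291.9 210.2] [ 438. -408.   12.] [ 444. -320.   12.]
top0 62 [264.8 152. ] [266.2 148.1] [263.3 156.1] [ 619. -204.   12.] [ 595. -195.   12.]
top0 241 [320.9 170.5] [318.  149.9] [323.4 188.2] [ 612. -355.   12.] [ 499. -367.   12.]
top0 101 [248.1 162.7] [259.5 154.7] [237.8 169.8] [ 600. -184.   12.] [ 556. -120.   12.]
top0 33 [264.4 196.6] [266.5 194.5] [262. 199.] [ 483. -203.   12.] [ 470. -190.   12.]
top0 93 [251.5 208.3] [260.7 199.8] [243.2 216.2] [ 467. -186.   12.] [ 421. -135.   12.]
top0 111 [320.6 208.3] [335.  208.5] [308.  208.2] [ 440. -399.   12.] [ 442. -321.   12.]
```

```bash
cat >> seg.py <<'E'
def wpts(d,P,z): return np.array([pt(d,u,v,z)[:2] for u,v in P])
def handle(d,P,z,back,L,bowl):
    """back: dist handle end->grip; L handle usable length; bowl end is farther pts: approx bowl dir vector"""
    W=wpts(d,P,z);b=np.array(bowl,float);b/=np.linalg.norm(b)
    for _ in range(4):
        t=W@b;e=t.min();H=W[(t<e+L)];mu=H.mean(0);w,V=np.linalg.eigh(np.cov((H-mu).T));a=V[:,1];a=a*np.sign(a@b);b=a
    t=(W-mu)@a;n=np.array([-a[1],a[0]]);s=(H-mu)@n
    g=mu+a*(np.percentile(t,.3)-.5+back)
    return g,np.arctan2(a[1],a[0]),t.max()-t.min(),s.max()-s.min()
E
python3 - <<'E'
from seg import *
d,o=blobs('w1',(90,0,400,232),100,60);dt,ot=blobs('top0',(225,128,352,230),105,15)
for n,i,j,z,back,L,b in(('L',1,2,13,39,62,(.58,-.8)),('M',4,4,11,33,55,(.66,-.75)),('S',5,5,10,28,48,(0,-1)),('P',0,1,13,67,95,(1,.1))):
    for dd,P in((d,o[i][5]),(dt,ot[j][5])):
        g,ph,ln,w=handle(dd,P,z,back,L,b);print(n,g.round(1),ph.round(3),ln.round(1),w.round(1))
    if n!='P':
        W=o[i][5];
E
```

```text
L [ 579.6 -153.1] -0.972 115.6 14.4
L [ 577.5 -152.5] -0.979 77.0 13.1
M [ 445.2 -159.5] -0.851 96.3 14.4
M [ 442.9 -159.2] -0.841 69.3 13.4
S [ 441.8 -348. ] -1.657 88.8 13.1
S [ 440.9 -348.9] -1.619 77.5 12.2
P [ 566.6 -358.5] 0.105 169.2 25.0
P [ 565.3 -359.7] 0.104 113.5 21.6
```

Request:
apply_moves(plan=[[40,[0.03,-0.403,0],0],[40,[0.03,-0.403,0],0],[40,[0.03,-0.403,0],0],[40,[0.03,-0.403,0],0],[40,[0.03,-0.403,0],0],[40,[0.03,-0.403,0],0],[40,[0.03,-0.403,0],0],[40,[0.03,-0.403,0],0],[40,[0.03,-0.403,0],0],[40,[0.03,-0.403,0],0],[40,[0.03,-0.403,0],0],[40,[0.03,-0.403,0],0]])

```text
t: 2.8
eef_pos: [530.3, 131.0, 250.2]
orientation: [3.141, 0.0, -0.003]
force: [0.2, 0.2, -0.5]
width: 33.9
finger_force: 0.0
```

```bash
python3 - <<'E'
from h import *
c=snap('wrist','w2'); s=monitor.read_state(); print(s['t'],s['eef_pos'],s['orientation'])
cv2.imwrite('pics/w2b.png',cv2.resize(cv2.imread('pics/w2.png'),(800,600),interpolation=cv2.INTER_CUBIC))
E
```

```text
2.85 [530.35130412 131.05646357 250.21183461] [ 3.14121856e+00  2.22256145e-04 -2.86231219e-03]
```

View pics/w2b.png

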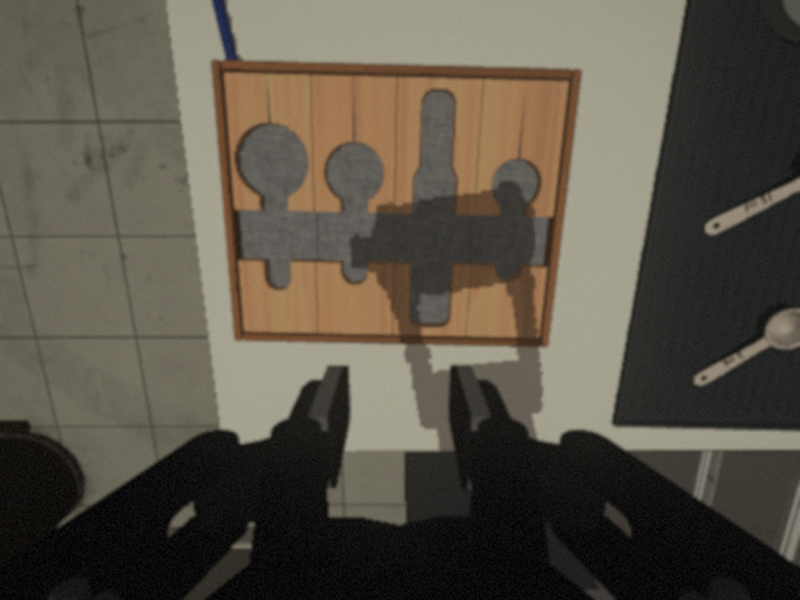

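```bash
python3 - <<'E'
from h import *
w=load('w2');t=load('top0');k=800/512
A=[(214,62),(580,71),(548,345),(236,337)];B=[(38,134),(301,138),(297,347),(27,342)]
for a,b in zip(A,B):
    b=(95+b[0]/2.963,85+b[1]/2.9625)
    print(pt(w,a[0]/k,a[1]/k,21).round(1),pt(t,*b,21).round(1),tri([(w,a[0]/k,a[1]/k),(t,*b)]).round(1))
for nm,q,z in[('Lc',(272,161),18),('Mc',(355,172),18),('Sc',(517,183),18),('gTL',(235,210),7),('gBL',(238,259),18),('gTR',(553,217),7),('gBR',(547,266),18),('Lend',(279,290),18),('Mend',(355,283),18),('Send',(509,280),18),('Pend',(430,325),18),('Ptip',(438,89),7),('Lbl',(311,80),18),('L/M front',(317,335),18),('M/P front',(393,335),18),('P/S front',(472,335),18)]:
    print(nm,pt(w,q[0]/k,q[1]/k,z).round(1))
E
```

```text
[678.2 261.4  21. ] [675.9 258.5  21. ] [678.1 261.4  16.9]
[671.6   2.   21. ] [668.6  -1.2  21. ] [ 6.719e+02 -4.000e-01  1.350e+01]
[463.8   6.3  21. ] [461.5   1.9  21. ] [461.8   3.3  14.2]
[471.7 267.1  21. ] [469.3 263.8  21. ] [470.1 267.1  16.5]
Lc [611.5 226.6  18. ]
Mc [603.3 164.2  18. ]
Sc [594.9  40.6  18. ]
gTL [574.6 262.2   7. ]
gBL [536.9 259.8  18. ]
gTR [568.3   7.1   7. ]
gBR [530.5  12.   18. ]
Lend [511.2 229.   18. ]
Mend [516.9 166.8  18. ]
Send [519.   41.8  18. ]
Pend [480.8 105.3  18. ]
Ptip [662.6 101.5   7. ]
Lbl [666.9 194.   18. ]
L/M front [472.2 200.   18. ]
M/P front [472.  136.2  18. ]
P/S front [471.8  69.8  18. ]
```

Request:
apply_moves(plan=[[40,[0.049,0.284,0.13],1],[40,[0.049,0.284,0.13],1],[40,[0.049,0.284,0.13],1],[40,[0.049,0.284,0.13],1],[40,[0.049,0.284,0.13],1],[40,[0.049,0.284,0.13],1],[40,[0.049,0.284,0.13],1],[40,[0.049,0.284,0.13],1],[40,[0.049,0.284,0.13],1]])

```text
t: 3.75
eef_pos: [578.9, -151.2, 120.5]
orientation: [-3.141, 0.001, -0.526]
force: [-0.2, 0.4, -0.8]
width: 34.1
finger_force: 0.0
```

Request:
apply_moves(plan=[[40,[0,0,0.02],0.856],[40,[0,0,0.02],0.856],[40,[0,0,0.02],0.856],[40,[0,0,0.02],0.856],[40,[0,0,0.02],0.856],[40,[0,0,0.02],0.856]])

```text
t: 4.35
eef_pos: [579.6, -150.3, 101.1]
orientation: [-3.141, -0.001, -0.969]
force: [-0.3, 0.0, 0.0]
width: 34.7
finger_force: 0.0
```

```bash
python3 - <<'E'
from seg import *
c=snap('wrist','w3'); s=monitor.read_state(); print(s['t'],s['eef_pos'],s['orientation'])
d=load('w3')
print('proj grip',proj(d,[579.6,-153.1,13]).round(1))
cv2.imwrite('pics/w3b.png',cv2.resize(cv2.imread('pics/w3.png'),(800,600),interpolation=cv2.INTER_CUBIC))
d,o=blobs('w3',(0,0,511,383),100,300)
for a,mu,ax,t0,t1,P in o: print(a,mu.round(1),pt(d,*mu,12).round(0),(mu+ax*t0).round(1),(mu+ax*t1).round(1))
E
```

```text
4.4 [ 579.58334044 -150.54656646  100.91020511] [-3.14095233e+00 -6.83781258e-04 -9.69438550e-01]
proj grip [257.3 203.9]
27793 [ 60.6 182.6] [713. -82.  12.] [57.  -1.1] [ 64.1 360.7]
3347 [258.1 154.6] [ 601. -185.   12.] [257.3  99.1] [259.4 247. ]
1407 [394.5 240.4] [ 470. -190.   12.] [400.3 213.9] [385.7 281. ]
1374 [482.4 296.8] [ 372. -193.   12.] [515.  265.1] [453.6 324.8]
2151 [241.4 316.3] [532. -59.  12.] [288.3 332. ] [211.3 306.2]
```

View pics/w3b.png

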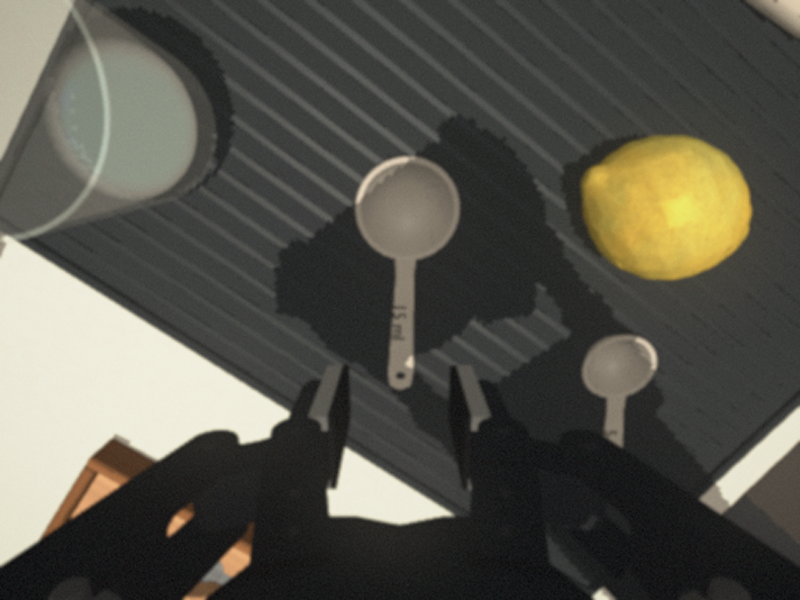

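```bash
python3 - <<'E'
from seg import *
d,o=blobs('w3',(0,0,511,383),100,300);d1,o1=blobs('w1',(90,0,400,232),100,60)
print(handle(d,o[1][5],13,39,62,(.58,-.8)))
a=o[1];b=o1[1]
e=lambda x: x[1]+x[2]*(x[4] if (x[1]+x[2]*x[4])[1]>x[1][1] else x[3])
print(tri([(d,*e(a)),(d1,*e(b))]), pt(d,*e(a),12))
E
```

```text
(array([ 580.60419377, -155.49260481]), np.float64(-1.0062471702416564), np.float64(114.21839377566285), np.float64(12.045829889712227))
[ 556.20416317 -121.16864413    9.92858552] [ 557.0441065  -123.41197576   12.        ]
```

Request:
apply_moves(plan=[[40,[0.003,0.002,0.04],0.025],[40,[0.003,0.002,0.06],0.025],[40,[0.003,0.002,0.074],0.025],[40,[0.003,0.002,0.078],0.025],[40,[0.003,0.002,0.078],0.025],[20,[0.003,0.002,0.078],0.025],[0,[0.003,0.002,0.078],0.025],[0,[0.003,0.002,0.078],0.025],[0,[0.003,0.002,0.078],0.025],[0,[0.003,0.002,0.078],0.025],[0,[0.003,0.002,0.078],0.025]], force=40)

```text
t: 5.5
eef_pos: [580.5, -155.2, 23.5]
orientation: [-3.14, -0.002, -0.985]
force: [-0.8, 0.1, 6.3]
width: 8.9
finger_force: 39.4
```

Request:
apply_moves(plan=[[0,[0,0,-0.02],0],[0,[0,0,-0.05],0],[0,[0,0,-0.1],0],[0,[0,0,-0.1],0]])

```text
t: 5.9
eef_pos: [584.2, -156.4, 129.0]
orientation: [-3.134, -0.01, -0.985]
force: [1.5, -0.6, 0.4]
width: 9.4
finger_force: 39.2
```

```bash
python3 - <<'E'
from h import *
s=monitor.read_state(); print(s['t'],s['eef_pos'],s['width'],s['finger_force'],s['force'])
a=snap('wrist','w4')['image'];b=snap('scene','s4')['image']
im=np.hstack([cv2.resize(a[60:330,130:390],(400,415)),cv2.resize(b[120:260,130:270],(400,415),interpolation=cv2.INTER_CUBIC)])
cv2.imwrite('pics/c4.png',im[:,:,::-1])
E
```

```text
5.9 [ 584.16795932 -156.38456947  129.04986222] 9.361303620030334 39.20967988869961 [ 1.52479868 -0.58021446  0.36779092]
```

View pics/c4.png

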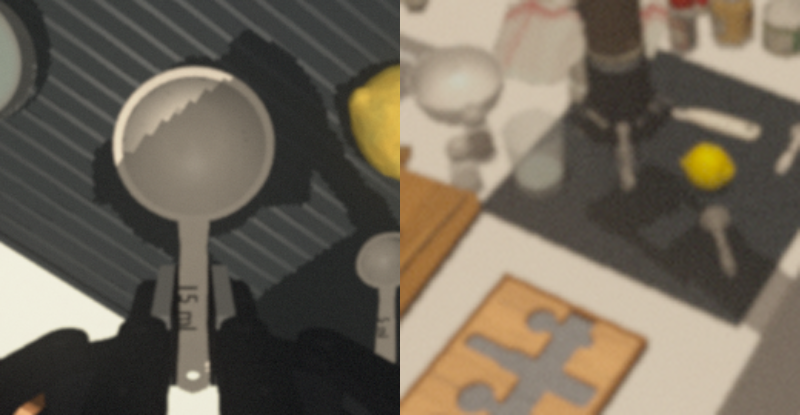

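```bash
python3 - <<'E'
from seg import *
d=load('w4');s=np.array([584.17,-156.38,129.05]);y=-.985
d,o=blobs('w4',(130,40,390,330),90,300)
for a in o: print(a[0],a[1].round(0),a[5].min(0),a[5].max(0))
ax=np.array([np.cos(y),np.sin(y),0])
for x,z in((56.5,2.5),(79,2.5),(-39,-12),(-39,-10)): print(x,z,proj(d,s+ax*x+[0,0,z]).round(1))
E
```

```text
614 [135. 100.] [130.  69.] [143. 131.]
10659 [253. 180.] [186.  86.] [307. 329.]
1240 [379. 244.] [362. 212.] [389. 294.]
3169 [159. 258.] [130. 217.] [211. 293.]
56.5 2.5 [255.  146.7]
79 2.5 [254.9  90.6]
-39 -12 [255.3 315.2]
-39 -10 [255.2 317.6]
```

Request:
apply_moves(plan=[[0,[-0.333,-0.191,0],-1],[0,[-0.333,-0.191,0],-1],[0,[-0.333,-0.191,0],-1],[0,[-0.333,-0.191,0],-1],[0,[-0.333,-0.191,0],-1],[0,[-0.333,-0.191,0],-1],[0,[-0.333,-0.191,0],-1],[0,[-0.333,-0.191,0],-1],[0,[-0.333,-0.191,0],-1],[0,[-0.333,-0.191,0],-1]])

```text
t: 7.0
eef_pos: [552.3, 228.5, 119.9]
orientation: [3.138, 0.003, -0.459]
force: [0.4, -0.6, -0.7]
width: 9.1
finger_force: 39.2
```

Request:
apply_moves(plan=[[0,[0,0,0],-0.83],[0,[0,0,0.02],-0.83],[0,[0,0,0.05],-0.83],[0,[0,0,0.06],-0.83],[0,[0,0,0.06],-0.83],[0,[0,0,0.06],-0.83],[0,[0,0,0.06],-0.83]])

```text
t: 7.7
eef_pos: [555.6, 228.3, 63.6]
orientation: [-3.141, -0.002, -0.029]
force: [0.9, -0.4, -0.1]
width: 9.1
finger_force: 39.2
```

```bash
python3 - <<'E'
from h import *
s=monitor.read_state(); print(s['t'],s['eef_pos'],s['orientation'],s['width'],s['finger_force'])
a=snap('wrist','w5')['image']
cv2.imwrite('pics/c5.png',cv2.resize(a[40:340,100:420],(800,600))[:,:,::-1])
E
```

```text
7.7 [555.5674472  228.26677873  63.58069764] [-3.14084644e+00 -2.21021914e-03 -2.85928767e-02] 9.070655571489002 39.227904201002275
```

View pics/c5.png

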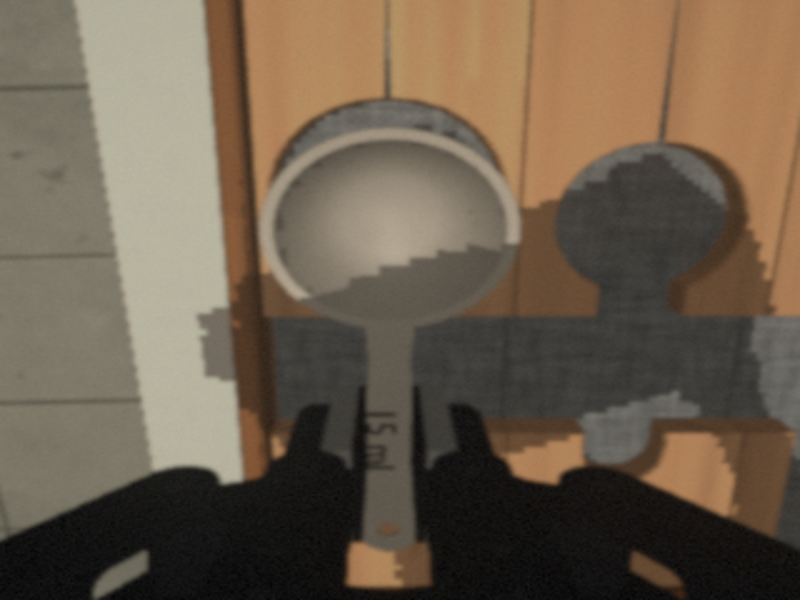

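Request:
apply_moves(plan=[[0,[-0.001,0,0.02],0],[0,[-0.001,0,0.028],0],[0,[-0.001,0,0.033],0],[0,[-0.001,0,0.036],0],[0,[-0.001,0,0.037],0],[0,[-0.001,0,0.037],0],[0,[-0.001,0,0.037],0]])

```text
t: 8.45
eef_pos: [554.6, 228.9, 31.3]
orientation: [3.141, -0.0, -0.027]
force: [-8.4, -3.2, 28.8]
width: 9.4
finger_force: 41.5
```

```bash
python3 - <<'E'
from h import *
s=monitor.read_state(); print(s['t'],s['eef_pos'],s['force'],s['ft_torque'])
a=snap('wrist','w6')['image']
cv2.imwrite('pics/c6.png',cv2.resize(a[60:340,120:400],(600,600))[:,:,::-1])
E
```

```text
8.45 [554.60254776 228.86685711  31.27357458] [-8.42370903 -3.2005885  28.81836451] [-0.58162781  1.75726533 -0.00401517]
```

View pics/c6.png

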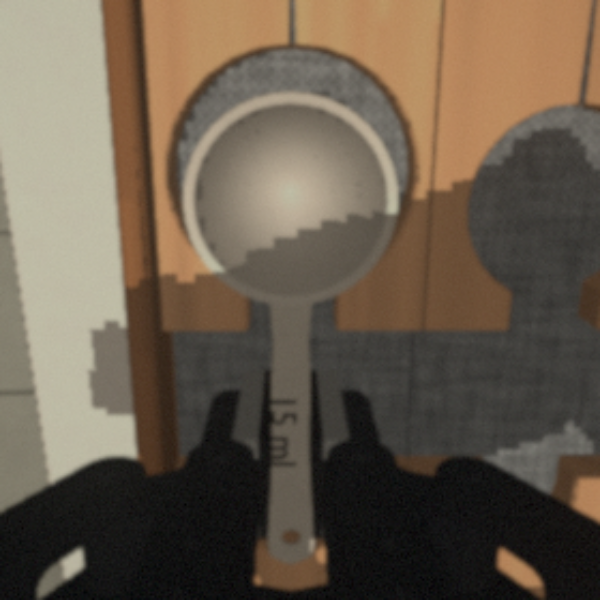

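```bash
python3 - <<'E'
from h import *
d=load('w6');f=600/280
q=lambda u,v:(120+u/f,60+v/f)
for n,u,v,zs in[('pocket far',292,45,(18,)),('bowl far',292,93,(24,29,34)),('bowl near',292,303,(24,29,34)),('handle end',291,563,(12,16,20,25)),('bowl L',183,200,(29,)),('bowl R',402,200,(29,)),('groove far',370,330,(18,))]:
    for z in zs: print(n,z,(pt(d,*q(u,v),z)-[554.6,228.87,0]).round(1))
E
```

```text
pocket far 18 [84.  -2.7 18. ]
bowl far 24 [74.3 -2.4 24. ]
bowl far 29 [74.1 -2.4 29. ]
bowl far 34 [74.  -2.4 34. ]
bowl near 24 [29.2 -1.3 24. ]
bowl near 29 [30.8 -1.3 29. ]
bowl near 34 [32.3 -1.3 34. ]
handle end 12 [-50.5   1.1  12. ]
handle end 16 [-47.2   1.   16. ]
handle end 20 [-43.8   0.9  20. ]
handle end 25 [-39.7   0.8  25. ]
bowl L 29 [53.7 20.6 29. ]
bowl R 29 [ 52.4 -24.6  29. ]
groove far 18 [ 20.2 -19.6  18. ]
```

Request:
apply_moves(plan=[[0,[0,0,-0.014],0],[0,[0.005,0.001,-0.014],0],[0,[0.005,0.001,-0.014],0],[0,[0.005,0.001,-0.006],0],[0,[0.005,0.001,-0.002],0],[0,[0.005,0.001,0],0],[0,[0.005,0.001,0],0],[0,[0.005,0.001,0],0]])

```text
t: 9.3
eef_pos: [558.0, 227.1, 26.0]
orientation: [3.141, 0.002, -0.027]
force: [-3.8, -0.8, 12.5]
width: 9.5
finger_force: 40.8
```

```bash
python3 - <<'E'
from h import *
s=monitor.read_state(); print(s['t'],s['eef_pos'],s['force'],s['ft_torque'])
a=snap('wrist','w7')['image']
cv2.imwrite('pics/c7.png',cv2.resize(a[60:340,120:400],(600,600))[:,:,::-1])
E
```

```text
9.3 [557.95767458 227.14507437  26.0287972 ] [-3.76136027 -0.84443027 12.45848117] [-0.28201954  0.48919649  0.03200394]
```

Request:
apply_moves(plan=[[26,[0,0,0],0],[26,[0,0,0],0],[26,[0,0,0],0],[26,[0,0,0],0],[26,[0,0,-0.02],0],[26,[0,0,-0.05],0],[40,[0,0,-0.1],0],[40,[0,0,-0.12],0],[40,[0,0,-0.12],0]])

```text
t: 10.25
eef_pos: [561.5, 228.3, 149.7]
orientation: [-3.139, -0.008, -0.027]
force: [0.4, 0.1, 0.4]
width: 34.3
finger_force: 0.0
```

```bash
python3 - <<'E'
from h import *
s=monitor.read_state(); print(s['t'],s['eef_pos'],s['force'],s['width'])
a=snap('wrist','w8')['image']
cv2.imwrite('pics/c8.png',cv2.resize(a[40:300,110:400],(800,717))[:600,:,::-1])
E
```

```text
10.25 [561.53227199 228.25868409 149.66273415] [0.3964768  0.0538609  0.39718473] 34.26838824885611
```

View pics/c8.png

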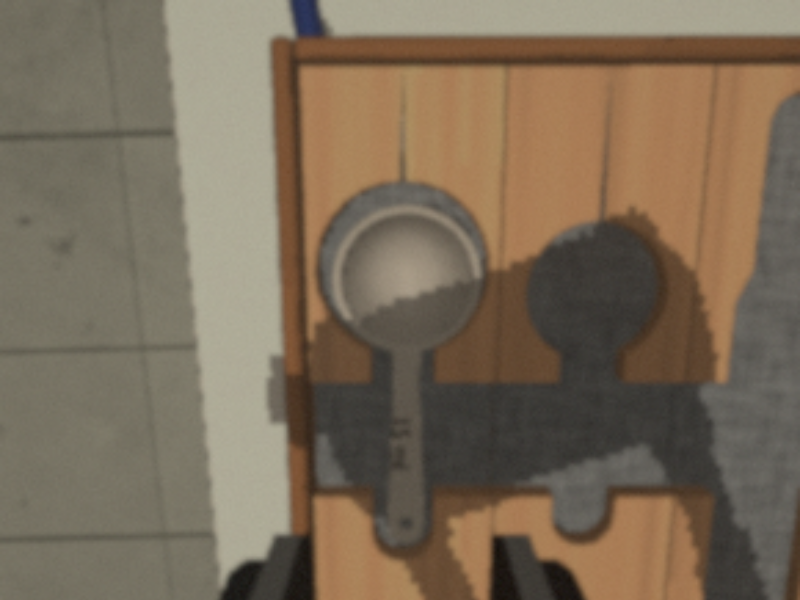

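```bash
python3 - <<'E'
from seg import *
d=load('w1')
for n,b,h,zb,zh,Lf,Lb in(('L',(206.1,63.4),(131.8,124),25,9,79,39),('M',(205.1,178.9),(154.2,225.2),20,8,67,33),('S',(357.9,214.4),(291.9,210.2),17,7,58,28)):
    B=pt(d,*b,zb)[:2];H=pt(d,*h,zh)[:2];v=B-H;L=np.linalg.norm(v);a=v/L
    print(n,L.round(1),np.arctan2(a[1],a[0]).round(3),(B-a*Lf).round(1),(H+a*Lb).round(1))
# close view w3 of medium
d,o=blobs('w3',(0,0,511,383),100,300);a=o[2];print(pt(d,*(a[1]+a[2]*a[3]),20).round(1))
E
```

```text
L 117.7 -0.976 [ 577.8 -151.4] [ 577.9 -151.6]
M 100.7 -0.84 [ 444.4 -158.2] [ 443.9 -157.7]
S 85.7 -1.601 [ 441.8 -348.2] [ 441.8 -348.5]
[ 487.  -209.7   20. ]
```

Request:
apply_moves(plan=[[35,[-0.104,0.388,0.03],1],[35,[-0.104,0.388,0.03],1],[35,[-0.104,0.388,0.03],1],[35,[-0.104,0.388,0.03],1],[35,[-0.104,0.388,0.03],1],[35,[-0.104,0.388,0.03],1],[35,[-0.104,0.388,0.03],1],[35,[-0.104,0.388,0.03],1],[35,[-0.104,0.388,0.03],1],[35,[-0.104,0.388,0.03],1]])

```text
t: 11.3
eef_pos: [441.9, -158.4, 113.4]
orientation: [3.141, 0.004, -0.554]
force: [0.6, 0.1, -0.2]
width: 29.7
finger_force: 0.0
```

Request:
apply_moves(plan=[[35,[0,0,0.03],0.553],[35,[0,0,0.045],0.553],[35,[0,0,0.045],0.553],[35,[0,0,0.045],0.553],[35,[0,0,0.045],0.553],[35,[0,0,0.045],0.553]])

```text
t: 11.9
eef_pos: [444.9, -157.7, 71.2]
orientation: [-3.141, -0.002, -0.838]
force: [-0.2, 0.1, 0.3]
width: 30.1
finger_force: 0.0
```

```bash
python3 - <<'E'
from seg import *
c=snap('wrist','w9'); s=monitor.read_state(); print(s['t'],s['eef_pos'],s['orientation'])
d,o=blobs('w9',(150,60,360,300),90,300)
for a in o:
    print(a[0],a[1].round(0),a[5].min(0),a[5].max(0)); e=[a[1]+a[2]*a[3],a[1]+a[2]*a[4]];e.sort(key=lambda p:p[1])
    B=pt(d,*e[0],20)[:2];H=pt(d,*e[1],8)[:2];v=B-H;L=np.linalg.norm(v);v/=L;print(e,L,np.arctan2(v[1],v[0]),B-v*67,H+v*33)
E
```

```text
11.95 [ 444.85518018 -157.85901126   71.17768894] [-3.14076287e+00 -1.77517412e-03 -8.38552965e-01]
3786 [255. 169.] [197.  95.] [286. 260.]
[array([249.34386347,  91.0781363 ]), array([262.22800331, 259.75343131])] 115.07439409651376 -0.7645293190962421 [ 454.19660031 -170.30483405] [ 443.31728586 -159.87037793]
614 [348. 268.] [331. 246.] [359. 282.]
[array([362.86430745, 249.22395172]), array([336.37167774, 280.9786662 ])] 34.17297665110144 -1.2011487027303813 [ 354.849992  -130.3610302] [ 378.63243187 -191.74174832]
```

Request:
apply_moves(plan=[[35,[0,0,0.03],0],[35,[0,0,0.044],0],[35,[0,0,0.048],0],[35,[0,0,0.048],0],[15,[0,0,0.048],0],[0,[0,0,0.048],0],[0,[0,0,0.048],0],[0,[0,0,0.048],0],[0,[0,0,0.048],0],[0,[0,0,0.048],0]], force=40)

```text
t: 12.95
eef_pos: [444.9, -158.3, 23.1]
orientation: [-3.141, -0.002, -0.84]
force: [-1.2, 0.1, 5.7]
width: 9.3
finger_force: 39.5
```

Request:
apply_moves(plan=[[0,[0,0,-0.02],0],[0,[0,0,-0.05],0],[0,[0,0,-0.09],0],[0,[0,0,-0.09],0],[0,[0,0,-0.09],0]])

```text
t: 13.45
eef_pos: [444.3, -158.0, 112.9]
orientation: [-3.141, -0.002, -0.84]
force: [0.0, 1.0, 0.1]
width: 10.3
finger_force: 39.3
```

```bash
python3 - <<'E'
from seg import *
a=snap('wrist','w10')['image']; s=monitor.read_state(); print(s['t'],s['eef_pos'],s['orientation'],s['width'])
cv2.imwrite('pics/c10.png',cv2.resize(a[60:340,120:400],(600,600))[:,:,::-1])
d=load('w10');p=s['eef_pos'];y=s['orientation'][2];ax=np.array([np.cos(y),np.sin(y),0])
for x,z in((67,-1.5),(49,-1.5),(31,-1.5),(-33,-13)): print(x,z,((proj(d,p+ax*x+[0,0,z])-[120,60])*600/280).round(1))
E
```

```text
13.5 [ 443.1300439  -157.44611477  111.66097399] [ 3.14104402e+00  1.27637011e-03 -8.39937470e-01] 9.757737139804254
67 -1.5 [291.8 136.4]
49 -1.5 [291.7 224.8]
31 -1.5 [291.7 306.6]
-33 -13 [291.5 524.5]
```

View pics/c10.png

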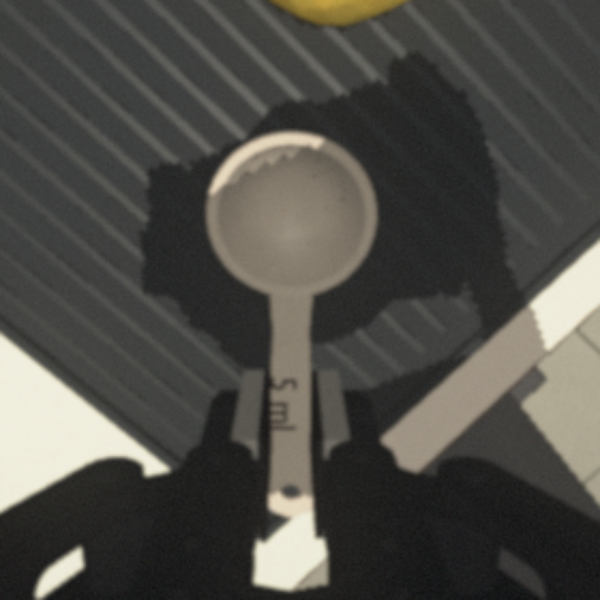

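Request:
apply_moves(plan=[[0,[-0.17,-0.296,0],-1],[0,[-0.17,-0.296,0],-1],[0,[-0.17,-0.296,0],-1],[0,[-0.17,-0.296,0],-1],[0,[-0.17,-0.296,0],-1],[0,[-0.17,-0.296,0],-1],[0,[-0.17,-0.296,0],-1],[0,[-0.17,-0.296,0],-1],[0,[-0.17,-0.296,0],-1]])

```text
t: 14.4
eef_pos: [549.0, 166.7, 109.8]
orientation: [3.139, 0.004, -0.314]
force: [-0.1, -0.2, -0.5]
width: 9.4
finger_force: 39.3
```

Request:
apply_moves(plan=[[0,[0,0,0.02],-0.553],[0,[0,0,0.05],-0.553],[0,[0,0,0.06],-0.553],[0,[0,0,0.068],-0.553],[0,[0,0,0.068],-0.553],[0,[0,0,0.068],-0.553]])

```text
t: 15.0
eef_pos: [551.5, 165.9, 44.9]
orientation: [-3.141, -0.001, -0.029]
force: [-0.0, -0.2, 0.5]
width: 9.5
finger_force: 39.3
```

```bash
python3 - <<'E'
from seg import *
a=snap('wrist','w11')['image']; s=monitor.read_state(); print(s['t'],s['eef_pos'],s['orientation'],s['width'],s['force'])
cv2.imwrite('pics/c11.png',cv2.resize(a[60:340,120:400],(600,600))[:,:,::-1])
E
```

```text
15.05 [551.85337572 166.19947796  45.31961688] [-3.14112457e+00 -1.87763560e-03 -2.82354174e-02] 9.692619208954058 [ 0.10538266  0.32988101 -0.17790284]
```

View pics/c11.png

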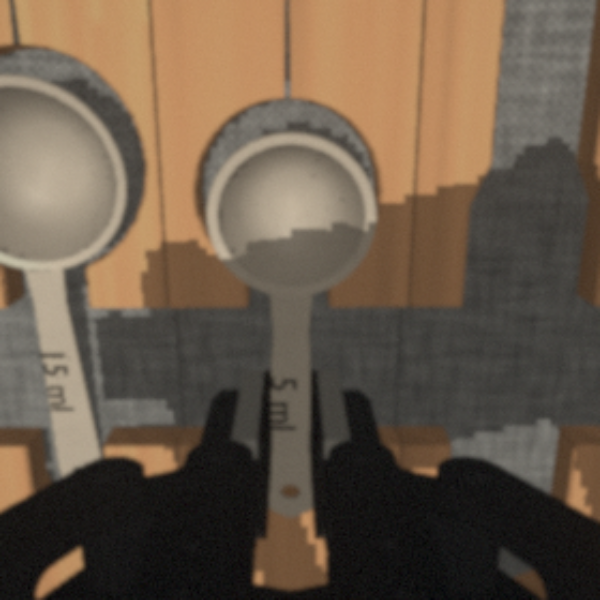

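Request:
apply_moves(plan=[[0,[0,-0.001,0.008],0],[0,[0,-0.001,0.014],0],[0,[0,-0.001,0.018],0],[0,[0,-0.001,0.019],0],[0,[0,-0.001,0.019],0],[0,[0,-0.001,0.019],0]])

```text
t: 15.65
eef_pos: [550.7, 167.4, 26.0]
orientation: [3.141, 0.001, -0.027]
force: [-3.4, -1.0, 6.5]
width: 9.2
finger_force: 40.0
```

Request:
apply_moves(plan=[[28,[0,0,0],0],[28,[0,0,0],0],[28,[0,0,0],0],[28,[0,0,0],0],[28,[0,0,-0.02],0],[28,[0,0,-0.05],0],[35,[0,0,-0.1],0],[35,[0,0,-0.11],0],[35,[0,0,-0.11],0],[35,[0,0,-0.11],0]])

```text
t: 16.65
eef_pos: [550.0, 167.1, 134.3]
orientation: [3.141, 0.002, -0.027]
force: [-0.2, 0.4, -0.4]
width: 29.9
finger_force: 0.0
```

```bash
python3 - <<'E'
from seg import *
a=snap('wrist','w12')['image']; s=monitor.read_state(); print(s['t'],s['eef_pos'],s['width'])
print(mv([550.8,167.5,135,-.0269],[441.8,-347.5,100,-.0269]))
d=load('w12')
P=lambda x,y,z:proj(d,[x,y,z]).round(1)
print('M bowl far pred',P(553+67,165.7-1.8,24),'handle end',P(553-33,166.6,12),'L',P(554.6+79,225.6,29),P(554.6-39,228.8,13))
E
```

```text
16.7 [549.34762621 166.95878163 133.41735351] 29.933679623893433
([np.float64(-0.0951), np.float64(0.5177), np.float64(0.035)], -0.0)
M bowl far pred [257.  112.7] handle end [256.8 225.7] L [175.1  96.4] [189.6 232.3]
```

Request:
apply_moves(plan=[[35,[-0.095,0.518,0],1],[35,[-0.095,0.518,0],1],[35,[-0.095,0.518,0],1],[35,[-0.095,0.518,0],1],[35,[-0.095,0.518,0],1],[35,[-0.095,0.518,0],1],[35,[-0.095,0.518,0],1],[35,[-0.095,0.518,0],1],[35,[-0.095,0.518,0],1],[35,[-0.095,0.518,0],1],[35,[-0.095,0.518,0],1],[35,[-0.095,0.518,0],1],[35,[-0.095,0.518,0],1]])

```text
t: 18.0
eef_pos: [440.5, -347.1, 133.0]
orientation: [-3.14, 0.005, -0.552]
force: [-0.8, 0.5, -1.0]
width: 30.0
finger_force: 0.0
```

Request:
apply_moves(plan=[[35,[0,0,0.01],1],[35,[0,0,0.02],1],[35,[0,0,0.03],1],[35,[0,0,0.04],1],[35,[0,0,0.04],1]])

```text
t: 18.5
eef_pos: [440.7, -344.4, 92.6]
orientation: [3.14, 0.006, -1.072]
force: [-0.1, 0.4, 0.3]
width: 29.6
finger_force: 0.0
```

Request:
apply_moves(plan=[[35,[0,0,0.01],1],[35,[0,0,0.02],1],[35,[0,0,0.025],1],[35,[0,0,0.025],1],[35,[0,0,0.025],1],[35,[0,0,0.025],1],[35,[0,0,0.025],1]])

```text
t: 19.2
eef_pos: [442.3, -347.6, 70.5]
orientation: [-3.141, -0.0, -1.595]
force: [0.0, 0.7, -0.7]
width: 29.9
finger_force: 0.0
```

```bash
python3 - <<'E'
from seg import *
a=snap('wrist','w13')['image']; s=monitor.read_state(); print(s['t'],s['eef_pos'],s['orientation'],s['force'])
d,o=blobs('w13',(150,60,360,300),115,150)
for a in o:
    print(a[0],a[1].round(0),a[5].min(0),a[5].max(0)); e=[a[1]+a[2]*a[3],a[1]+a[2]*a[4]];e.sort(key=lambda p:p[1])
    B=pt(d,*e[0],17)[:2];H=pt(d,*e[1],7)[:2];v=B-H;L=np.linalg.norm(v);v/=L;print(L,np.arctan2(v[1],v[0]),B-v*58,H+v*28)
E
```

```text
19.25 [ 442.2645396  -347.70167875   70.50643764] [-3.14134336e+00 -1.47201383e-04 -1.59594254e+00] [-0.4252699  -0.31438737  0.93804255]
396 [158. 196.] [150. 181.] [168. 213.]
25.155732720876244 -1.7002059848218771 [ 512.03758571 -320.72440592] [ 504.1857085  -381.05990861]
180 [357. 255.] [354. 222.] [359. 274.]
45.51715987055751 -1.4682250877399208 [ 367.22904841 -288.80951064] [ 371.37414622 -329.07958029]
```

Request:
apply_moves(plan=[[35,[0,0,0.03],0],[35,[0,0,0.044],0],[35,[0,0,0.048],0],[35,[0,0,0.048],0],[15,[0,0,0.048],0],[0,[0,0,0.048],0],[0,[0,0,0.048],0],[0,[0,0,0.048],0],[0,[0,0,0.048],0],[0,[0,0,0.048],0]], force=40)

```text
t: 20.25
eef_pos: [442.4, -348.3, 22.7]
orientation: [-3.141, -0.001, -1.598]
force: [0.4, -0.2, 1.5]
width: 9.5
finger_force: 39.1
```

Request:
apply_moves(plan=[[0,[0,0,-0.02],0],[0,[0,0,-0.05],0],[0,[0,0,-0.098],0],[0,[0,0,-0.098],0],[0,[0,0,-0.098],0]])

```text
t: 20.75
eef_pos: [442.9, -348.7, 121.9]
orientation: [-3.139, -0.002, -1.598]
force: [-0.4, 0.4, -0.3]
width: 9.3
finger_force: 39.1
```

```bash
python3 - <<'E'
from seg import *
a=snap('wrist','w14')['image']; s=monitor.read_state(); print(s['t'],s['eef_pos'],s['orientation'],s['width'])
d=load('w14');p=s['eef_pos'];y=s['orientation'][2];ax=np.array([np.cos(y),np.sin(y),0])
b=load('w12')['im']
im=np.hstack([cv2.resize(a[100:310,155:355],(400,420)),cv2.resize(b[80:290,130:330],(400,420))])
cv2.imwrite('pics/c14.png',im[:,:,::-1])
for x,z in((58,-5),(43.5,-5),(29,-5),(-28,-14)): print(x,z,((proj(d,p+ax*x+[0,0,z])-[155,100])*2).round(1))
E
```

```text
20.8 [ 441.74836706 -347.65510676  120.19863866] [ 3.14133733e+00  2.19804679e-04 -1.59760393e+00] 9.628725861478516
58 -5 [205.   87.3]
43.5 -5 [204.9 149.9]
29 -5 [204.8 208.9]
-28 -14 [204.3 391. ]
```

View pics/c14.png

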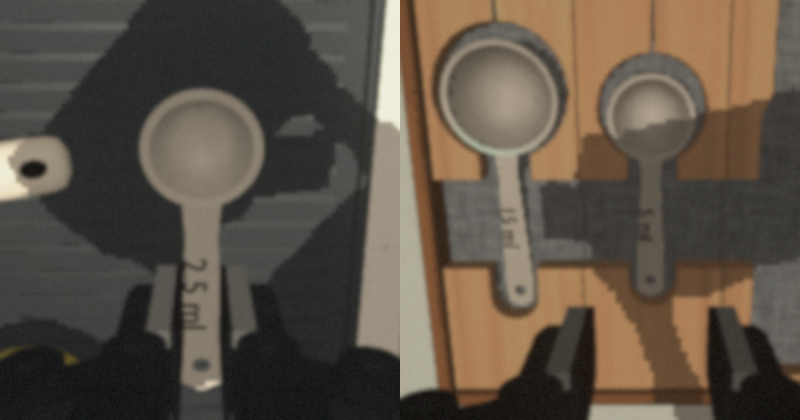

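Request:
apply_moves(plan=[[0,[-0.392,-0.097,0],-1],[0,[-0.392,-0.097,0],-1],[0,[-0.392,-0.097,0],-1],[0,[-0.392,-0.097,0],-1],[0,[-0.392,-0.097,0],-1],[0,[-0.392,-0.097,0],-1],[0,[-0.392,-0.097,0],-1],[0,[-0.392,-0.097,0],-1],[0,[-0.392,-0.097,0],-1],[0,[-0.392,-0.097,0],-1]])

```text
t: 21.8
eef_pos: [547.9, 42.7, 118.2]
orientation: [3.138, 0.002, -1.071]
force: [-0.4, -0.8, 0.2]
width: 9.5
finger_force: 39.1
```

Request:
apply_moves(plan=[[0,[0,0,0],-1],[0,[0,0,0.01],-1],[0,[0,0,0.02],-1],[0,[0,0,0.03],-1],[0,[0,0,0.03],-1]])

```text
t: 22.3
eef_pos: [546.6, 39.4, 87.6]
orientation: [3.138, 0.005, -0.553]
force: [0.5, -1.2, -0.3]
width: 9.5
finger_force: 39.1
```

Request:
apply_moves(plan=[[0,[0,0,0.01],-1],[0,[0,0,0.02],-1],[0,[0,0,0.04],-1],[0,[0,0,0.045],-1],[0,[0,0,0.045],-1],[0,[0,0,0.045],-1],[0,[0,0,0.045],-1]])

```text
t: 23.0
eef_pos: [550.1, 40.8, 45.9]
orientation: [3.142, -0.001, -0.029]
force: [0.6, 0.3, -1.5]
width: 9.7
finger_force: 39.1
```

```bash
python3 - <<'E'
from seg import *
a=snap('wrist','w15')['image']; s=monitor.read_state(); print(s['t'],s['eef_pos'],s['orientation'],s['width'],s['force'])
cv2.imwrite('pics/c15.png',cv2.resize(a[60:340,120:400],(600,600))[:,:,::-1])
E
```

```text
23.05 [550.14314088  40.92174398  46.00147157] [ 3.14155398e+00 -1.32094518e-03 -2.86535682e-02] 9.712155588526802 [0.47216141 0.00524218 0.37469365]
```

View pics/c15.png

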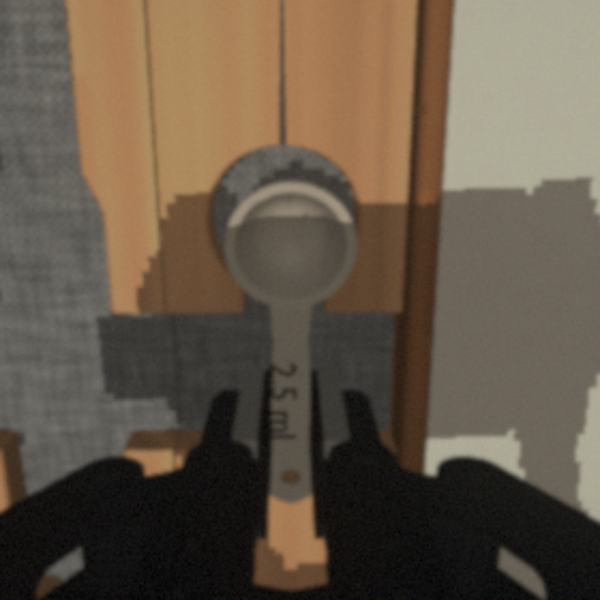

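Request:
apply_moves(plan=[[0,[0,-0.0015,0.008],0],[0,[0,-0.0015,0.014],0],[0,[0,-0.0015,0.018],0],[0,[0,-0.0015,0.0195],0],[0,[0,-0.0015,0.0195],0],[0,[0,-0.0015,0.0195],0]])

```text
t: 23.65
eef_pos: [549.2, 42.9, 25.7]
orientation: [3.142, 0.001, -0.027]
force: [-1.9, 0.0, 1.3]
width: 9.3
finger_force: 39.2
```

Request:
apply_moves(plan=[[28,[0,0,0],0],[28,[0,0,0],0],[28,[0,0,0],0],[28,[0,0,0],0],[28,[0,0,-0.02],0],[28,[0,0,-0.05],0],[35,[0,0,-0.1],0],[60,[0,0,-0.12],0],[60,[0,0,-0.12],0],[60,[0,0,-0.12],0]])

```text
t: 24.65
eef_pos: [549.6, 42.8, 146.0]
orientation: [-3.142, -0.001, -0.027]
force: [-0.9, -0.9, 0.1]
width: 51.4
finger_force: 0.0
```

```bash
python3 - <<'E'
from seg import *
snap('wrist','w16'); s=monitor.read_state(); print(s['t'],s['eef_pos'],s['width'])
E
```

```text
24.7 [548.57259582  42.79722447 144.75250772] 51.26473070376997
```

Request:
apply_moves(plan=[[60,[0.027,0.401,0],-0.26],[60,[0.027,0.401,0],-0.26],[60,[0.027,0.401,0],-0.26],[60,[0.027,0.401,0],-0.26],[60,[0.027,0.401,0],-0.26],[60,[0.027,0.401,0],-0.26],[60,[0.027,0.401,0],-0.26],[60,[0.027,0.401,0],-0.26],[60,[0.027,0.401,0],-0.26],[60,[0.027,0.401,0.04],-0.26],[60,[0.027,0.401,0.06],-0.26],[60,[0.027,0.401,0.06],-0.26],[60,[0.027,0.401,0.06],-0.26]])

```text
t: 26.0
eef_pos: [564.7, -357.5, 83.8]
orientation: [-3.139, 0.003, 0.11]
force: [0.4, -0.2, 0.0]
width: 51.3
finger_force: 0.0
```

```bash
python3 - <<'E'
from seg import *
snap('wrist','w17'); s=monitor.read_state(); print(s['t'],s['eef_pos'],s['orientation'],s['width'])
for t in (85,105,125):
    d,o=blobs('w17',(180,0,340,300),t,800)
    for a in o:
        if a[1][0]<200 or a[1][0]>320: continue
        H=a[5]; lo=H[H[:,1]>H[:,1].max()-3].mean(0); hi=H[H[:,1]<H[:,1].min()+2].mean(0)
        print(t,a[0],a[5].min(0),a[5].max(0),'ends',pt(d,*lo,12).round(1),pt(d,*hi,12).round(1))
        W=wpts(d,H,14); g=s['eef_pos'][:2]; y=s['orientation'][2]; ax=np.array([np.cos(y),np.sin(y)]); T=(W-g)@ax; N=(W-g)@[-ax[1],ax[0]]
        for k in (-50,-30,-10,0,10,30): 
            q=N[abs(T-k)<2]; print(k,q.min().round(1) if len(q) else None,q.max().round(1) if len(q) else None)
E
```

```text
26.05 [ 565.8953758  -358.34091492   85.51353977] [-3.14120370e+00  3.58685160e-04  1.09700726e-01] 51.41368441261809
85 6401 [239.   0.] [275. 295.] ends [ 498. -366.   12.] [ 697.9 -343.    12. ]
-50 -13.1 12.2
-30 -12.0 12.7
-10 -11.6 11.7
0 -10.8 10.8
10 -9.9 10.7
30 -7.5 7.6
105 1077 [245.  57.] [266. 134.] ends [ 621.8 -354.7   12. ] [ 667.2 -346.4   12. ]
-50 None None
-30 None None
-10 None None
0 None None
10 None None
30 None None
105 3618 [241. 162.] [273. 294.] ends [ 498.8 -365.9   12. ] [ 601.4 -354.    12. ]
-50 -12.3 12.2
-30 -11.2 11.9
-10 -10.9 10.2
0 -10.0 10.1
10 -9.2 9.2
30 -6.8 6.9
125 869 [247.  57.] [266. 120.] ends [ 630.  -345.4   12. ] [ 667.2 -346.5   12. ]
-50 None None
-30 None None
-10 None None
0 None None
10 None None
30 None None
125 1172 [241. 244.] [273. 294.] ends [ 498.8 -365.8   12. ] [ 539.  -350.6   12. ]
-50 -11.5 11.4
-30 -6.0 11.2
-10 None None
0 None None
10 None None
30 None None
```

Request:
apply_moves(plan=[[60,[-0.001,0,0.04],0],[60,[-0.001,0,0.056],0],[60,[-0.001,0,0.0635],0],[60,[-0.001,0,0.0635],0],[30,[-0.001,0,0.0635],0],[10,[-0.001,0,0.0635],0],[10,[-0.001,0,0.0635],0],[10,[-0.001,0,0.0635],0],[10,[-0.001,0,0.0635],0],[10,[-0.001,0,0.0635],0]], force=50)

```text
t: 27.05
eef_pos: [566.0, -359.7, 24.1]
orientation: [3.14, -0.002, 0.109]
force: [-1.0, 1.0, 5.9]
width: 20.1
finger_force: 49.5
```

Request:
apply_moves(plan=[[10,[0,0,-0.02],0],[10,[0,0,-0.05],0],[10,[0,0,-0.09],0],[10,[0,0,-0.118],0],[10,[0,0,-0.118],0],[10,[0,0,-0.118],0]])

```text
t: 27.65
eef_pos: [564.8, -359.0, 140.5]
orientation: [3.141, -0.001, 0.109]
force: [-0.1, 0.7, -1.6]
width: 20.6
finger_force: 49.1
```

```bash
python3 - <<'E'
from seg import *
snap('wrist','w18'); s=monitor.read_state(); print(s['t'],s['eef_pos'],s['orientation'],s['width'],s['finger_force'])
d=load('w18');p=s['eef_pos'];y=s['orientation'][2];ax=np.array([np.cos(y),np.sin(y),0])
print('pred butt',proj(d,p-ax*67-[0,0,10]),'tip',proj(d,p+ax*103-[0,0,10]),'z-6',proj(d,p+ax*103-[0,0,6]))
for t in(85,110):
    d,o=blobs('w18',(200,0,310,383),t,300)
    for a in o: print(t,a[0],a[1].round(0),a[5].min(0),a[5].max(0))
E
```

```text
27.7 [ 563.769662   -358.21761129  138.83354503] [-3.13993317e+00  1.89868615e-03  1.09216334e-01] 20.146362761928366 49.08998373808572
pred butt [253.93156073 356.48798744] tip [253.32271715  35.47162642] z-6 [253.25812628  33.00556423]
85 1445 [217.  20.] [200.   0.] [241.  48.]
85 539 [299.  12.] [286.   0.] [309.  27.]
85 9654 [255. 203.] [233.   4.] [277. 335.]
85 409 [231.  95.] [223.  35.] [239. 161.]
85 377 [216. 103.] [209.  46.] [223. 170.]
110 498 [299.  11.] [288.   0.] [309.  26.]
110 1904 [255.  79.] [241.  34.] [269. 124.]
110 5334 [255. 265.] [234. 187.] [276. 335.]
```

Request:
apply_moves(plan=[[10,[0.0375,-0.462,0],0.26],[10,[0.0375,-0.462,0],0.26],[10,[0.0375,-0.462,0],0.26],[10,[0.0375,-0.462,0],0.26],[10,[0.0375,-0.462,0],0.26],[10,[0.0375,-0.462,0],0.26],[10,[0.0375,-0.462,0],0.26],[10,[0.0375,-0.462,0],0.26],[10,[0.0375,-0.462,0],0.26],[10,[0.0375,-0.462,0],0.26],[10,[0.0375,-0.462,0],0.26],[10,[0.0375,-0.462,0.03],0.26],[10,[0.0375,-0.462,0.06],0.26],[10,[0.0375,-0.462,0.085],0.26],[10,[0.0375,-0.462,0.085],0.26],[10,[0.0375,-0.462,0.085],0.26],[10,[0.0375,-0.462,0.085],0.26]])

```text
t: 29.4
eef_pos: [552.9, 103.6, 56.4]
orientation: [-3.142, -0.002, -0.028]
force: [0.6, -0.2, -0.4]
width: 19.7
finger_force: 49.2
```

```bash
python3 - <<'E'
from seg import *
snap('wrist','w19'); s=monitor.read_state(); print(s['t'],s['eef_pos'],s['orientation'],s['width'],s['force'])
d=load('w19');im=d['im'].astype(int)
# classify per row: wood (R-B>45) vs grey/white
for v in (5,15,25,35,50,70,90,110,140,170):
    r=im[v,215:300]; print(v,''.join('w' if p[0]-p[2]>30 else ('#' if p.min()>115 else '.') for p in r))
E
```

```text
29.45 [553.24930328 103.87521931  56.80693863] [-3.14135540e+00 -2.98026806e-03 -2.77128239e-02] 20.048653389026132 [ 0.51499371 -0.59684199 -1.09318703]
5 wwwwwwwwwwwwwwwwwwwwwwwwwwwwwwwwwwwwwwwwwwwwwwwwwwwwwwwwwwwwwwwwwwwwwwwwwwwwwwwwwwwww
15 wwwwwwwwwwwwwwwwwwwwwwwwwwwwwwwwwwwwwwwwwwwwwwwwwwwwwwwwwwwwwwwwwwwwwwwwwwwwwwwwwwwww
25 wwwwwwwwwwwwwwwwwwwwwwwwwwwwwwwwwwwwwwwwwwwwwwwwwwwwwwwwwwwwwwwwwwwwwwwwwwwwwwwwwwwww
35 wwwwwwwwwwwwwwwwwwwwwwwwwwwwwwwwwwwwwwwwwwwwwwwwwwwwwwwwwwwwwwwwwwwwwwwwwwwwwwwwwwwww
50 wwwwwwwwwwwwwwwwww.................#############............wwwwwwwwwwwwwwwwwwwwwwwww
70 wwwwwwwwwwwwwwww..............#######w###########............wwwwwwwwwwwwwwwwwwwwwwww
90 wwwwwwwwwwwwwwwww............######w#........#####...........wwwwwwwwwwwwwwwwwwwwwwww
110 wwwwwwwwwwwwwwwww...........#######ww#.......#####...........wwwwwwwwwwwwwwwwwwwwwwww
140 wwwwwwwwwwwwwwwwww..........######w###......######..........wwwwwwwwwwwwwwwwwwwwwwwww
170 wwwwwwwwwww........................................................wwwwwwwwwwwwwwwwww
```

```bash
python3 - <<'E'
from seg import *
s=monitor.read_state(); print(s['t'],s['eef_pos'])
d=load('w19');im=d['im'].astype(int)
c=im[30:60,250:258].mean(1).round(0)
print([(30+i,*map(int,x)) for i,x in enumerate(c)])
for v in (40,42,44): print(v,pt(d,254,v,18)[0]-553.25,pt(d,254,v,7)[0]-553.25)
for v in (44,46,48): print(v,[round(pt(d,254,v,z)[0]-553.25,1) for z in(42,46,50)])
E
```

```text
29.45 [553.24930328 103.87521931  56.80693863]
[(30, 180, 145, 100), (31, 181, 145, 100), (32, 181, 145, 100), (33, 180, 145, 101), (34, 171, 140, 102), (35, 155, 131, 103), (36, 141, 126, 106), (37, 137, 126, 110), (38, 140, 129, 113), (39, 142, 131, 115), (40, 144, 134, 118), (41, 145, 134, 118), (42, 147, 137, 121), (43, 149, 138, 121), (44, 149, 139, 122), (45, 149, 139, 122), (46, 152, 141, 124), (47, 152, 141, 124), (48, 153, 142, 125), (49, 154, 143, 125), (50, 154, 143, 126), (51, 155, 144, 126), (52, 156, 145, 127), (53, 156, 145, 127), (54, 156, 146, 127), (55, 157, 146, 128), (56, 158, 147, 128), (57, 157, 147, 129), (58, 158, 147, 129), (59, 158, 147, 129)]
40 105.86352271050225 108.25917844579703
42 104.93935658973464 107.27328900844714
44 104.0119987944413 106.28399473063428
44 [np.float64(99.1), np.float64(98.2), np.float64(97.4)]
46 [np.float64(98.3), np.float64(97.5), np.float64(96.7)]
48 [np.float64(97.5), np.float64(96.7), np.float64(95.9)]
```

Request:
apply_moves(plan=[[10,[0.0015,0,0.012],0],[10,[0.0015,0,0.02],0],[10,[0.0015,0,0.025],0],[10,[0.0015,0,0.028],0],[10,[0.0015,0,0.0285],0],[10,[0.0015,0,0.0285],0],[10,[0.0015,0,0.0285],0]])

```text
t: 30.15
eef_pos: [552.5, 104.4, 27.0]
orientation: [3.141, 0.002, -0.027]
force: [-2.7, -0.6, 5.1]
width: 20.3
finger_force: 49.9
```

Seated on the floor at the expected height. Release, rise and move back for a check.

Request:
apply_moves(plan=[[42,[0,0,0],0],[42,[0,0,0],0],[42,[0,0,0],0],[42,[0,0,0],0],[42,[0,0,0],0],[42,[0,0,-0.02],0],[42,[0,0,-0.06],0],[42,[-0.01,-0.03,-0.11],0],[42,[-0.02,-0.03,-0.16],0],[42,[-0.02,-0.03,-0.2],0],[42,[-0.02,-0.03,-0.2],0],[42,[-0.02,-0.03,-0.2],0],[42,[-0.02,-0.03,-0.2],0],[42,[-0.02,-0.03,-0.2],0]])

```text
t: 31.55
eef_pos: [532.5, 134.5, 224.3]
orientation: [3.141, 0.005, -0.027]
force: [0.8, 0.4, -1.0]
width: 36.1
finger_force: 0.0
```

```bash
python3 - <<'E'
from seg import *
snap('wrist','w20'); s=monitor.read_state(); print(s['t'],s['eef_pos'],s['width'],s['force'])
d=load('w20'); im=d['im'].astype(int)
# rectified ortho map of tray at z=18, 3mm cells around each nest, tray frame
y=-.027;X=np.array([np.cos(y),np.sin(y)]);Y=np.array([-X[1],X[0]])
for n,o,z in(('L',(554.3,228),16),('M',(553,166),14),('S',(549.8,42),13),('P',(552,104.3),16)):
    print(n)
    for x in range(112,-80,-6):
        row=''
        for t in range(30,-31,-2):
            q=np.array(o)+X*x+Y*t;u,v=proj(d,[*q,z]).round().astype(int)
            if not(0<=u<512 and 0<=v<384): row+='?';continue
            p=im[v,u];row+='w' if p[0]-p[2]>33 else ('#' if p.min()>95 and p[0]-p[2]>7 else '.')
        if set(row)!={'w'}: print(f'{x:4d}',row)
E
```

```text
31.6 [532.65177039 134.54767501 224.40709204] 35.90902542285767 [ 0.16031059  0.89602332 -0.43930819]
L
  82 wwwwwwwwww...........wwwwwwwwww
  76 wwwww...###......##......wwwwww
  70 www..##....................wwww
  64 ww..#.......#########...#...www
  58 ww.#.......############..#...ww
  52 ww.#......#############.##..www
  46 www.#.....############..#..wwww
  40 wwwww.##....#..####...##.wwwwww
  34 wwwwwwww.############.wwwwwwwww
  28 wwwwwwwwww..#####...wwwwwwwwwww
  22 wwwwwwwwww...####...wwwwwwwwwww
  16 ............######.............
  10 .............#####.............
   4 ..............#.##.............
  -2 .............######............
  -8 ...............####............
 -14 .............######............
 -20 wwwwwwwwww...######.wwwwwwwwwww
 -26 wwwwwwwwww...######.wwwwwwwwwww
 -32 wwwwwwwwww...##..##.wwwwwwwwwww
 -38 wwwwwwwwwww....###.wwwwwwwwwwww
M
  70 wwwwwwwwwww.........wwwwwwwwwww
  64 wwwwww.....######......wwwwwwww
  58 wwwww..#..................wwwww
  52 wwww..#....########...#...wwwww
  46 wwww.#....##########..##..wwwww
  40 wwwww.#....########...#..ww
[... 1454 characters left out ...]
40 wwwwwww......####.......wwwwwww
  34 wwwwwww......##.........wwwwwww
  28 wwwwww..................wwwwwww
  22 wwwwww..................wwwwwww
  16 ...............................
  10 ...............................
   4 ...............................
  -2 ...............................
  -8 ...............................
 -14 ...............................
 -20 wwwwww..................wwwwwww
 -26 wwwwwww.................wwwwwww
 -32 wwwwwww.................wwwwwww
 -38 wwwwwww.................wwwwwww
 -44 wwwwww..................wwwwwww
 -50 wwwwwww..##w###.#####...wwwwwww
 -56 wwwwwww..#####....w##..wwwwwwww
 -62 wwwwww....#w###.##w#...wwwwwwww
 -68 wwwwwwww..............wwwwwwwww
```

```bash
python3 -c "
from h import *
print(bot.sign_off())"
```

```text
the job is handed in; nothing more can be done
None
```

I put all three spoons and the peeler in their own pockets, let them go and handed the job in at about 32 s; the final check was pixel measurements (small spoon partly in shadow), the lemon was not touched, and no verdict was returned.

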